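Nest the two component inserts in the open case

TASK

Pack the open grey component case: fit the red L-shaped insert and the blue corner-shaped insert into its grey tray half (not the clear lid) so that both lie flat on the tray floor around the light grey moulded block; there is only one arrangement in which they go in. Leave the black insert, which is the wrong hand for this case, where it lies.

Things in the scene. Friction and masses are not known exactly. Their poses are not given: they have to be found in the camera images.
- case: Open grey case, fixed. Origin: underside centre of the grey tray, 78 (x) by 146 mm (y), rim at z 24. Pocket x -34..34, y -68..68, floor at z 9; a light grey block as high as the rim fills x 0..34, y 0..34. Clear lid folded flat on the bench beyond (x 43..124, up to 28 mm high); latch catch sticks out 5 mm at -x. Seated inserts have the case's yaw, about 4 mm play each side, tops 3 mm above the rim.
- red_insert: Red L-shaped plastic insert, 18 mm thick, loose, flat on the bench, z up. Origin: underside, below the tab. Long limb x -13..13, y -55.5..38.5 mm; foot x 13..47, y 12.5..38.5. Grip tab over the origin: 12 mm along x, 30 along y, z 18 to 36. About 60 g. Seated, its origin is at x -17, y 25.5, z 9 mm in the case's frame, axes parallel.
- blue_insert: Blue corner-shaped (short L) plastic insert, 18 mm thick, loose, flat on the bench, z up. Origin: underside, below the tab. One limb x -13..13, y -24..36 mm; foot x -47..-13, y -24..2. Grip tab over the origin: 12 mm along x, 30 along y, z 18 to 36. About 60 g. Seated, its origin is at x 17, y -40, z 9 mm in the case's frame, axes parallel.
- black_insert: Black L-shaped insert, mirror image of the red one (foot x 13..47, y -38.5..-12.5 mm; long limb x -13..13, y -38.5..55.5), same tab and thickness. Does not fit this case; to be left alone.
There are look-alikes about, which are no part of the job. Of the things that look like the blue_insert, take the one that is farthest to the robot's left at the start. There is more than one size of the case; the one meant has the size given above.

How it is judged:
By the outcome, as a careful person would: the job done as asked, in the order asked, and still so for the second after the job is handed in, with the robot touching nothing.
It also fails if it takes over 59 s, if anything falls off the work surface, if the arm or the gripper's body presses on something with over 40 N, if the wrist force passes 120 N, or if a joint passes its speed limit or range.

ROBOT

A 6-joint arm with a two-finger parallel gripper is mounted at the origin on the work surface. World frame = base frame: x ahead of the robot, y to its left, z up, the work surface at z = 0. Lengths are in m, angles in rad, forces in N, time in s.
With the tool pointing down it reaches from about 0.25 to 0.725 m from the base axis. Payload 4 kg.
Tool frame: the origin (TCP) lies between the finger pads; the fingertips stand 17 mm ahead of it and the grasp point (between the pads) lies 2 mm behind it; z points along the fingers, x is the direction in which the jaws open and shut, and the axes are right-handed (so a half turn about z gives the same grasp; the last joint's range is limited). The gripper opens to 85 mm and grips with 20 to 120 N. Pads are 22 mm wide; open, the fingers measure 114 mm over their backs; the gripper's body (76 mm by 85 mm) begins 54 mm behind the grasp point. The pads swing forward as they close: fully open they stand 13 mm farther back than shut.
Start: joints at [1.154, 0.241, 0.005, 1.335, 0, 1.571], TCP at [0.202, 0.457, 0.222] pointing down, gripper open.
Joint ranges: [-2.72, 2.72], [-1.05, 1.87], [-1.09, 1.28], [-1.99, 2.15], [-1.42, 1.44], [-3.14, 3.14]. Speed limits (rad/s): [2.79, 2.79, 3.14, 3.14, 3.14, 3.14].

INTERFACE

Orientations are given as a unit quaternion [x, y, z, w].
In Python, from workcell import telemetry, cams, workorder gives the robot as it stands. The module is installed in compiled form; this text tells all that it offers.
- The arm moves only by the tool apply_moves, never from a script. Its argument "moves" is a list that holds one entry, the list of rows, each a list of 4 numbers: the shift along the tool's x, y, z in mm, then the turn about the tool's z in degrees. A call has exactly 10 rows; each row shifts and turns the pose as measured when the row begins, along the tool's axes as they then stand; what a row does not reach is not made up. A row lasts 1/10 s, in which the tool goes at most 50 mm and 8.59 degrees, less where a joint would pass 70% of its speed; a pose out of reach is approached as far as the arm can. A call with a gripper value outside its range is refused whole. "hand" is the gripper's target within -1 to 1 (fully open at 1, half-way at 0, shut at -1), set as the call begins (left out, the last holds). The fingers move at their own pace and stop on an object; the grip force is fixed at half the most. Time passes only in rows, so rows that do not move let the fingers close, or fill a call up. It gives the time, the measured TCP pose, the force and the opening at its end, in the units of the state.
- telemetry.get_obs(): the state, without advancing time (a new reading comes with each control period).
- cams.camera(name): name is "side" or "top" or "wrist"; returns a dict with "color" (420x560x3 uint8, red, green, blue), "fovy" (degrees; the focal length in pixels is half the picture's height over the tangent of half this angle, whatever the lens; pixels are square), "cx", "cy" (the principal point, pixels), "camera_from_world" (4x4, takes a point from world to camera coordinates). Camera axes: x right, y down, z forward; pixel columns grow to the right and rows downward; lengths in m; the calibration is good to about 2 mm. A picture is of the moment at which its call begins. There is no depth.
- workorder.job_done(): hands the job in, once; it reports no verdict.
The state is a dict: "clock": time; "joint_pos": joint angles; "joint_vel": joint speeds; "tau": joint torques, N m; "eef_pos": TCP position; "tool_rot": TCP orientation; "ft_force": force on the tool from outside, world axes, zero at the start; "ft_torque": the same for the moment, N m; "grip_width": finger opening in m.
Only numpy, scipy, OpenCV 4.12 (cv2) and the standard library are available. Lean on these libraries where they do the work, as an engineer would, in place of code of your own. Each camera call takes 0.05 s, during which the arm holds its last target. There are 200 camera calls.

## Working session

There is one attempt and no reset: what is moved stays moved. The work goes in short steps, Python scripts to look and compute and a tool call to move; the robot and the scene stay as the last step left them, time stands still between calls to the robot, and variables do not carry over. Pictures are saved under pics/ and viewed, about 8 in all and at most 12, crops included, and the job is handed in when it is done.

Besides the shell and the picture viewer there is one more tool, called after "Emit:" in YAML: its name, and indented under it one key for each argument. apply_moves: Moves the arm, as the interface text tells. Its arguments: {"type":"object","properties":{"moves":{"type":"array"},"hand":{"type":"number"}},"required":["moves"]}

```bash
mkdir -p pics
cat > h.py <<'E'
import numpy as np, cv2
from workcell import telemetry, cams, workorder
def cam(n,save=None):
    c=cams.camera(n)
    if save: cv2.imwrite(f'pics/{save}.png',c['color'][:,:,::-1])
    return c
def foc(c): return c['color'].shape[0]/2/np.tan(np.radians(c['fovy'])/2)
def ray(c,uv,z):
    """pixels -> world points on plane z"""
    uv=np.atleast_2d(np.asarray(uv,float)); f=foc(c); T=np.linalg.inv(c['camera_from_world'])
    d=np.c_[(uv[:,0]-c['cx'])/f,(uv[:,1]-c['cy'])/f,np.ones(len(uv))]@T[:3,:3].T
    o=T[:3,3]; return o+d*((z-o[2])/d[:,2])[:,None]
def proj(c,p):
    p=np.atleast_2d(p); T=c['camera_from_world']; q=p@T[:3,:3].T+T[:3,3]
    return q[:,:2]/q[:,2:]*foc(c)+[c['cx'],c['cy']]
E
python3 - <<'E'
from h import *
for n in ('top','side','wrist'):
    c=cam(n,n+'0'); print(n,c['fovy'],c['cx'],c['cy'],np.linalg.inv(c['camera_from_world'])[:3].round(3).tolist())
o=telemetry.get_obs(); print(o)
E
```

```text
top 42.64107064586226 277.32527636234914 195.72746541017418 [[0.004, -0.991, 0.132, 0.285], [-1.0, -0.003, 0.008, -0.016], [-0.008, -0.132, -0.991, 1.176]]
side 56.790318039978935 277.64117795291037 208.8552288735243 [[0.856, -0.376, 0.355, 0.102], [-0.517, -0.621, 0.589, -0.538], [-0.001, -0.688, -0.726, 0.724]]
wrist 70.65369166148272 280.50730072234705 205.68650159968558 [[0.406, 0.873, 0.271, 0.132], [0.914, -0.387, -0.123, 0.488], [-0.002, 0.298, -0.955, 0.374]]
{'clock': 0.15, 'joint_pos': array([1.15401182e+00, 2.41261210e-01, 4.05672335e-03, 1.33521349e+00,
       1.89419938e-05, 1.57076898e+00]), 'joint_vel': array([ 0.00088256, -0.00277249,  0.00458364, -0.00049435, -0.00130028,
        0.00079448]), 'tau': array([-4.07528405e-04, -3.72635436e+01,  2.52637911e+01,  1.23560385e-02,
        2.09607776e-05, -1.32909406e-05]), 'eef_pos': array([0.20220809, 0.45675362, 0.22161564]), 'tool_rot': array([ 8.38092001e-01,  5.45528313e-01, -6.84723379e-04,  4.34370963e-04]), 'ft_force': array([-0.46467702,  0.43203431, -0.01822312]), 'ft_torque': array([-0.00671716,  0.00714975, -0.04703044]), 'grip_width': 0.085465618831564}
```

View pics/top0.png

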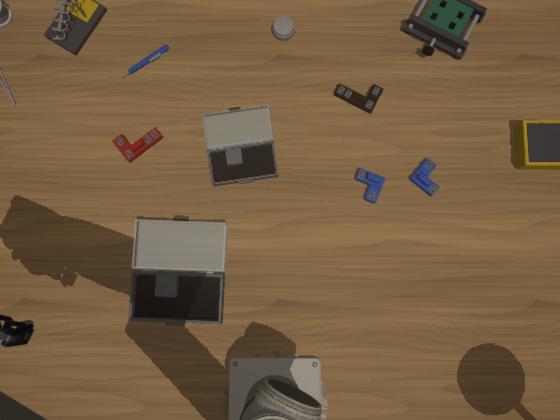

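View pics/side0.png

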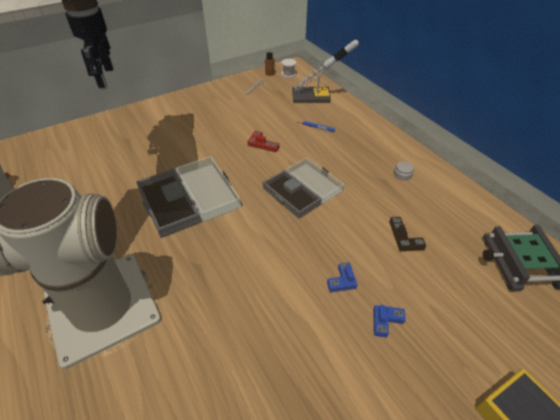

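Run:
```python
from h import *
c=cam('top'); im=c['color']; hsv=cv2.cvtColor(im,cv2.COLOR_RGB2HSV)
m={'red':((hsv[...,0]<6)|(hsv[...,0]>174))&(hsv[...,1]>150),'blue':(abs(hsv[...,0].astype(int)-115)<12)&(hsv[...,1]>130)}
for k,v in m.items():
    for q in cv2.findContours(v.astype(np.uint8),0,2)[0]:
        if cv2.contourArea(q)<150: continue
        p=cv2.approxPolyDP(q,2.5,True)[:,0]; print(k,cv2.contourArea(q),p.tolist(),(ray(c,p,.018)[:,:2]*1000).round().tolist())
print((ray(c,[[204,112],[270,107],[277,178],[211,184]],.024)*1000).round().tolist())
A=im[125:170,100:170];B=im[160:205,340:410];C=im[100:190,200:280]
r=lambda x,w,h:cv2.resize(x,(w,h),interpolation=cv2.INTER_CUBIC)
out=np.hstack([np.vstack([r(A,400,257),r(B,400,257)]),r(C,400,450) if 0 else cv2.copyMakeBorder(r(C,400,450),0,64,0,0,0)])
cv2.imwrite('pics/crop1.png',out[:,:,::-1])
```

```text
red 594.0 [[161, 136], [154, 128], [131, 146], [122, 135], [113, 141], [129, 161]] [[571.0, 251.0], [589.0, 267.0], [548.0, 317.0], [573.0, 338.0], [560.0, 357.0], [515.0, 320.0]]
blue 278.5 [[356, 177], [371, 184], [365, 198], [374, 202], [383, 178], [369, 173], [368, 177], [378, 184]] [[480.0, -177.0], [465.0, -210.0], [434.0, -196.0], [425.0, -216.0], [478.0, -236.0], [489.0, -206.0], [480.0, -204.0], [465.0, -225.0]]
blue 283.0 [[427, 159], [411, 178], [432, 194], [427, 189], [433, 183], [426, 176], [435, 165], [433, 163], [426, 170], [423, 166]] [[521.0, -333.0], [478.0, -297.0], [443.0, -341.0], [454.0, -331.0], [467.0, -344.0], [483.0, -330.0], [507.0, -350.0], [512.0, -346.0], [496.0, -330.0], [505.0, -324.0]]
[[624.0, 156.0, 24.0], [636.0, 11.0, 24.0], [477.0, -5.0, 24.0], [463.0, 138.0, 24.0]]
```

View pics/crop1.png

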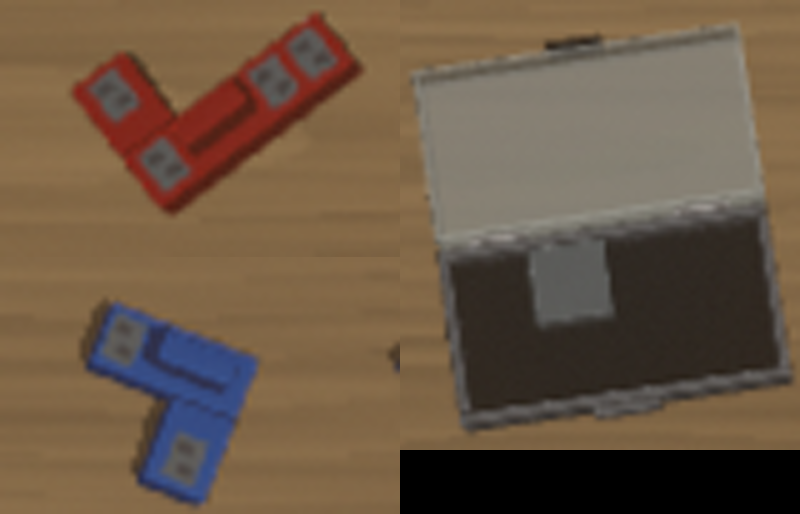

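Top view: the smaller case (tray ≈ (509, 71) mm, yaw ≈ 6°) is the one with the given size. The red insert is at px (137,145), the left of the two blue ones at (369,185) is the one to take, and black is at (360,97). I'll go and look at red from close by.

```bash
cat >> h.py <<'E'
def pose():
    o=telemetry.get_obs(); q=o['tool_rot']; 
    from scipy.spatial.transform import Rotation as R
    M=R.from_quat(q).as_matrix(); return o['eef_pos']*1000, np.degrees(np.arctan2(M[1,0],M[0,0])),M,o
def plan(x,y,z,yaw,n=10):
    """target in mm / deg world -> n rows in tool axes (tool down: +turn lowers yaw)"""
    p,a,M,o=pose(); s=(np.array([x,y,z])-p)/n; da=((yaw-a+180)%360-180)/n
    rows=[]
    for k in range(n):
        t=np.radians(a+da*k); X=np.array([np.cos(t),np.sin(t)]); Y=np.array([np.sin(t),-np.cos(t)])
        rows.append([round(float(v),1) for v in (s[:2]@X,s[:2]@Y,-s[2],-da)])
    print('at',p.round(1),round(a,2),'t',round(o['clock'],2),'F',o['ft_force'].round(1)); print(rows)
E
python3 -c "
from h import *
plan(550,298,170,39.4)"
```

```text
at [202.2 456.9 221.7] 66.12 t 0.2 F [-0.4  0.5 -0.3]
[[-0.4, 38.2, 5.2, 2.7], [1.3, 38.2, 5.2, 2.7], [3.1, 38.1, 5.2, 2.7], [4.9, 37.9, 5.2, 2.7], [6.7, 37.6, 5.2, 2.7], [8.4, 37.3, 5.2, 2.7], [10.1, 36.9, 5.2, 2.7], [11.8, 36.4, 5.2, 2.7], [13.5, 35.8, 5.2, 2.7], [15.2, 35.1, 5.2, 2.7]]
```

Emit:
apply_moves:
  moves:
    - [[-0.4, 38, 5, 2.7], [1.3, 38, 5, 2.7], [3, 38, 5, 2.7], [5, 38, 5, 2.7], [7, 38, 5, 2.7], [8.5, 37, 5, 2.7], [10, 37, 5, 2.7], [12, 36, 5, 2.7], [13.5, 36, 5, 2.7], [15, 35, 5, 2.7]]
  hand: -0.1

```text
clock: 1.2
eef_pos: [0.5565, 0.2935, 0.1677]
tool_rot: [0.943, 0.331, -0.002, -0.001]
ft_force: [0.1, 0.7, -0.8]
grip_width: 0.0383
```

Run:
```python
from h import *
plan(550,298,170,39.4)
c=cam('wrist','w1'); im=c['color']; hsv=cv2.cvtColor(im,cv2.COLOR_RGB2HSV)
v=((hsv[...,0]<6)|(hsv[...,0]>174))&(hsv[...,1]>150)
for q in cv2.findContours(v.astype(np.uint8),0,2)[0]:
        if cv2.contourArea(q)<600: continue
        p=cv2.approxPolyDP(q,3,True)[:,0]; print(cv2.contourArea(q),p.tolist(),(ray(c,p,.018)[:,:2]*1000).round().tolist())
```

```text
at [556.5 293.5 167.7] 38.71 t 1.2 F [ 0.1  0.7 -0.8]
[[-0.2, -0.8, -0.2, -0.1], [-0.2, -0.8, -0.2, -0.1], [-0.2, -0.8, -0.2, -0.1], [-0.2, -0.8, -0.2, -0.1], [-0.2, -0.8, -0.2, -0.1], [-0.2, -0.8, -0.2, -0.1], [-0.2, -0.8, -0.2, -0.1], [-0.2, -0.8, -0.2, -0.1], [-0.2, -0.8, -0.2, -0.1], [-0.2, -0.8, -0.2, -0.1]]
2721.0 [[325, 141], [268, 141], [270, 226], [290, 226], [291, 167], [325, 164]] [[558.0, 360.0], [514.0, 325.0], [572.0, 254.0], [589.0, 268.0], [548.0, 319.0], [574.0, 343.0]]
```

View pics/w1.png

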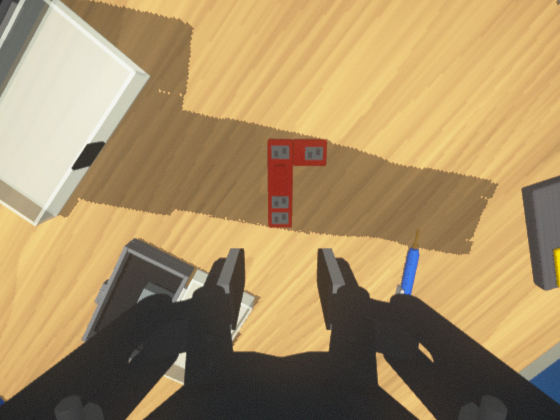

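The wrist view shows the red insert whole, with its outer corner at px (268,141), foot end at (325,164) and limb end at (270,226). That puts its origin at ≈ (546,303) with yaw 39°. I'll close in for a finer check.

Emit:
apply_moves:
  moves:
    - [[-0.5, -2, 14, 0], [-0.5, -2, 14, 0], [-0.5, -2, 14, 0], [-0.5, -2, 14, 0], [-0.5, -2, 14, 0], [0, -1, 0, 0], [0, -1, 0, 0], [0, -1, 0, 0], [0, 0, 0, 0], [0, 0, 0, 0]]

```text
clock: 2.25
eef_pos: [0.5536, 0.2957, 0.0916]
tool_rot: [0.946, 0.325, -0.002, 0.002]
ft_force: [0.1, -0.2, -0.1]
grip_width: 0.0387
```

```bash
cat >> h.py <<'E'
def mask(im,k):
    h=cv2.cvtColor(im,cv2.COLOR_RGB2HSV); H=h[...,0].astype(int)
    v=((H<6)|(H>174))&(h[...,1]>150) if k=='red' else (abs(H-115)<12)&(h[...,1]>130)
    v=cv2.morphologyEx(v.astype(np.uint8),cv2.MORPH_CLOSE,np.ones((7,7)))
    return v
def shapes(c,k,z=.018,amin=600):
    for q in cv2.findContours(mask(c['color'],k),0,2)[0]:
        if cv2.contourArea(q)<amin: continue
        p=cv2.approxPolyDP(q,4,True)[:,0]; print(k,cv2.contourArea(q),p.tolist(),(ray(c,p,z)[:,:2]*1000).round(1).tolist())
LOC={'red':np.array([[-13,38.5],[-13,-55.5],[13,-55.5],[13,12.5],[47,12.5],[47,38.5]]),
     'blue':np.array([[13,-24],[13,36],[-13,36],[-13,2],[-47,2],[-47,-24]])}
def fit(loc,pts):
    """rigid 2D fit -> origin, yaw, residuals"""
    loc,pts=np.array(loc,float),np.array(pts,float)[:,:2]; a=loc-loc.mean(0); b=pts-pts.mean(0)
    t=np.arctan2((a[:,0]*b[:,1]-a[:,1]*b[:,0]).sum(),(a*b).sum()); R=np.array([[np.cos(t),-np.sin(t)],[np.sin(t),np.cos(t)]])
    o=pts.mean(0)-R@loc.mean(0); print('fit',o.round(1),np.degrees(t).round(2),'res',(loc@R.T+o-pts).round(1).tolist()); return o,np.degrees(t)
E
python3 - <<'E'
from h import *
c=cam('wrist','w2'); print(pose()[:2]); shapes(c,'red')
E
```

```text
(array([553.78369225, 295.75673066,  91.73555716]), np.float64(37.96369111386287))
red 4818.5 [[339, 152], [264, 154], [268, 262], [295, 261], [296, 185], [338, 184]] [[557.5, 360.7], [513.7, 324.7], [571.3, 253.8], [588.7, 268.7], [547.9, 320.8], [573.3, 341.6]]
```

View pics/w2.png

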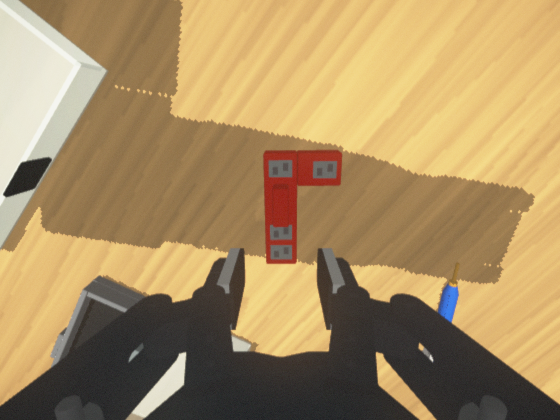

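Run:
```python
from h import *
fit(LOC['red'],[[513.7,324.7],[571.3,253.8],[588.7,268.7],[547.9,320.8],[573.3,341.6],[557.5,360.7]])
plan(546.3,304,37,39.2,6)
```

```text
fit [545.6 303. ] 39.11 res [[-2.4, -0.0], [-0.7, -2.1], [2.0, -0.6], [-0.1, 0.1], [0.9, 0.7], [0.3, 1.8]]
at [553.8 295.8  91.7] 37.96 t 2.3 F [-0.2 -1.3 -0.6]
[[-0.1, -1.9, 9.1, -0.2], [-0.1, -1.9, 9.1, -0.2], [-0.1, -1.9, 9.1, -0.2], [-0.1, -1.9, 9.1, -0.2], [-0.1, -1.9, 9.1, -0.2], [-0.1, -1.9, 9.1, -0.2]]
```

Emit:
apply_moves:
  moves:
    - [[0, -4, 5, -0.4], [0, -4, 5, -0.4], [0, -3, 5, -0.4], [0, -2, 5, -0.4], [0, -2, 5, -0.4], [0, 0, 0, 0], [0, 0, 0, 0], [0, 0, 0, 0], [0, 0, 0, 0], [0, 0, 0, 0]]

```text
clock: 3.3
eef_pos: [0.5437, 0.3085, 0.0648]
tool_rot: [0.939, 0.343, -0.002, 0.002]
ft_force: [0.8, -1.0, 0.4]
grip_width: 0.0385
```

```bash
python3 -c "
from h import *
plan(546,303.3,38,39.1,5)"
```

```text
at [543.7 308.5  64.8] 40.15 t 3.3 F [ 0.8 -1.   0.4]
[[-0.3, 1.1, 5.4, 0.2], [-0.3, 1.1, 5.4, 0.2], [-0.3, 1.1, 5.4, 0.2], [-0.3, 1.1, 5.4, 0.2], [-0.3, 1.1, 5.4, 0.2]]
```

Emit:
apply_moves:
  moves:
    - [[0, 1, 5.5, 0.2], [0, 1, 5.5, 0.2], [-0.5, 1, 5.5, 0.2], [-0.5, 1, 5.5, 0.2], [-0.5, 1, 5, 0.2], [0, 0.5, 0, 0], [0, 0, 0, 0], [0, 0, 0, 0], [0, 0, 0, 0], [0, 0, 0, 0]]

```text
clock: 4.3
eef_pos: [0.5464, 0.3024, 0.0353]
tool_rot: [0.943, 0.334, -0.002, 0.002]
ft_force: [-0.7, 0.4, 0.1]
grip_width: 0.0389
```

```bash
python3 -c "
from h import *
plan(546,303.3,37,39.1,5)"
```

```text
at [546.4 302.4  35.3] 39.02 t 4.3 F [-0.7  0.4  0.1]
[[0.1, -0.2, -0.3, -0.0], [0.1, -0.2, -0.3, -0.0], [0.1, -0.2, -0.3, -0.0], [0.1, -0.2, -0.3, -0.0], [0.1, -0.2, -0.3, -0.0]]
```

Emit:
apply_moves:
  moves:
    - [[0, 0, -2, 0], [0, 0, 0, 0], [0, 0, 0, 0], [0, 0, 0, 0], [0, 0, 0, 0], [0, 0, 0, 0], [0, 0, 0, 0], [0, 0, 0, 0], [0, 0, 0, 0], [0, 0, 0, 0]]
  hand: -1

```text
clock: 5.3
eef_pos: [0.5467, 0.3028, 0.0382]
tool_rot: [0.943, 0.334, -0.001, 0.001]
ft_force: [0.8, 0.1, -0.9]
grip_width: 0.0003
```

```bash
python3 -c "
from h import *
plan(500,175,140,15)"
```

```text
at [546.7 302.8  38.2] 39.04 t 5.3 F [ 0.8  0.1 -0.9]
[[-11.7, 7.0, -10.2, 2.4], [-11.4, 7.5, -10.2, 2.4], [-11.1, 7.9, -10.2, 2.4], [-10.7, 8.4, -10.2, 2.4], [-10.3, 8.8, -10.2, 2.4], [-10.0, 9.3, -10.2, 2.4], [-9.6, 9.7, -10.2, 2.4], [-9.2, 10.1, -10.2, 2.4], [-8.7, 10.4, -10.2, 2.4], [-8.3, 10.8, -10.2, 2.4]]
```

Run:
```python
from h import *
s=cam('side'); w=cam('wrist'); t=cam('top'); shapes(w,'red'); shapes(t,'red',amin=200)
p=pose()[0]/1000; print(proj(s,p),proj(w,p),proj(t,p))
u,v=proj(s,p)[0].astype(int)
A=cv2.resize(s['color'][v-40:v+30,u-50:u+50],(400,280),interpolation=2); B=cv2.resize(w['color'],(400,300))
cv2.imwrite('pics/g1.png',np.vstack([A,B])[:,:,::-1])
```

```text
red 5304.5 [[263, 177], [263, 256], [268, 246], [293, 246], [300, 255], [303, 220], [356, 220], [359, 182], [353, 178]] [[512.3, 327.6], [544.2, 286.7], [542.3, 294.3], [554.7, 304.3], [562.2, 302.3], [548.2, 321.8], [573.7, 342.5], [558.5, 361.1], [554.1, 360.7]]
red 235.0 [[155, 128], [139, 140], [144, 149], [160, 138]] [[589.1, 265.0], [561.9, 299.5], [541.7, 287.7], [566.5, 253.2]]
[[259.34033517 135.64107281]] [[281.83458425 255.14391445]] [[134.76267972 144.64608642]]
```

View pics/g1.png

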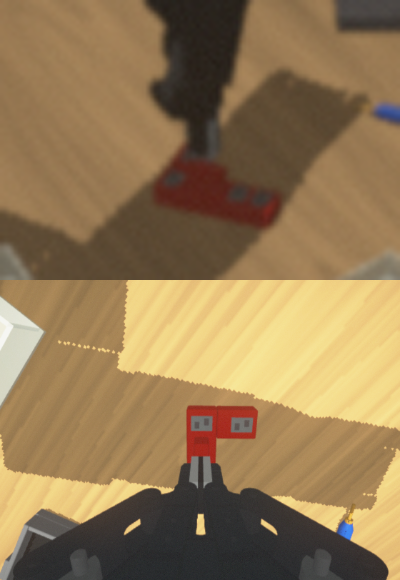

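Run:
```python
from h import *
print(telemetry.get_obs()['grip_width'])
w=cam('wrist'); s=cam('side')
A=cv2.resize(w['color'][160:290,220:370],(600,520),interpolation=2)
cv2.imwrite('pics/g2.png',A[:,:,::-1])
R=pose()[2]; 
for z in (.018,.036):
  L=np.array([[-6,15],[6,15],[6,-15],[-6,-15]])/1000; a=np.radians(39.1); q=L@np.array([[np.cos(a),np.sin(a)],[-np.sin(a),np.cos(a)]])+[.546,.3035]
  print(z,((proj(w,np.c_[q,np.full(4,z)])-[220,160])*4).round().tolist())
```

```text
-0.000303418540604029
0.018 [[207.0, 227.0], [285.0, 227.0], [283.0, 401.0], [209.0, 401.0]]
0.036 [[203.0, 270.0], [289.0, 270.0], [287.0, 459.0], [206.0, 459.0]]
```

View pics/g2.png

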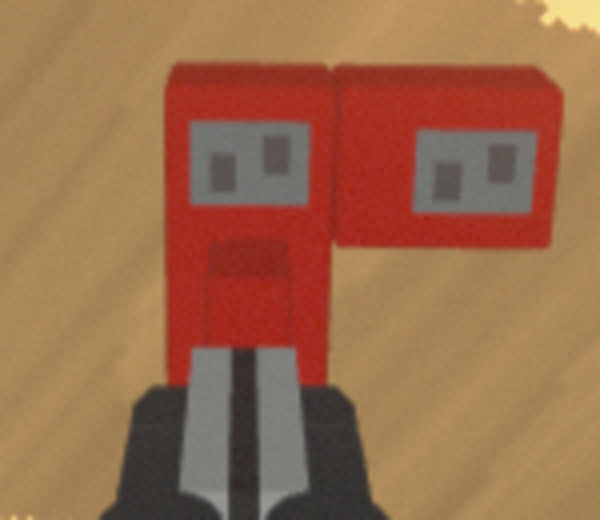

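The gripper shut at 0 mm. The wrist crop shows the tab's top (y 275–348) running in under the pads, so the fingertips are above the tab and higher than I assumed. I'll reopen and go down in guarded steps.

Emit:
apply_moves:
  moves:
    - [[0, 0, 0, 0], [0, 0, 0, 0], [0, 0, 0, 0], [0, 0, 0, 0], [0, 0, 0, 0], [0, 0, 4, 0], [0, 0, 4, 0], [0, 0, 4, 0], [0, 0, 0, 0], [0, 0, 0, 0]]
  hand: -0.1

```text
clock: 6.55
eef_pos: [0.5464, 0.3026, 0.0247]
tool_rot: [0.943, 0.334, -0.001, 0.002]
ft_force: [-0.6, 0.3, -0.5]
grip_width: 0.0385
```

Run:
```python
from h import *
plan(546,303.3,20,39.1,5)
w=cam('wrist'); s=cam('side')
u,v=proj(s,pose()[0]/1000)[0].astype(int); print(u,v)
A=cv2.resize(w['color'][150:300,190:380],(760,600),interpolation=2)[:, :400]
B=cv2.resize(s['color'][v-30:v+20,u-40:u+40],(400,250),interpolation=2)
C=cv2.resize(w['color'],(400,300))
cv2.imwrite('pics/g3.png',np.vstack([C,B])[:,:,::-1])
```

```text
at [546.4 302.6  24.7] 39.04 t 6.55 F [-0.6  0.3 -0.5]
[[0.0, -0.2, 0.9, -0.0], [0.0, -0.2, 0.9, -0.0], [0.0, -0.2, 0.9, -0.0], [0.0, -0.2, 0.9, -0.0], [0.0, -0.2, 0.9, -0.0]]
259 139
```

View pics/g3.png

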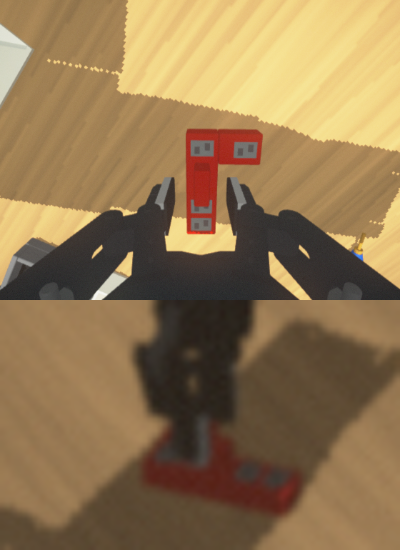

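Emit:
apply_moves:
  moves:
    - [[0, 0, 0, 0], [0, 0, 0, 0], [0, 0, 0, 0], [0, 0, 0, 0], [0, 0, 0, 0], [0, 0, 0, 0], [0, 0, 0, 0], [0, 0, 0, 0], [0, 0, 0, 0], [0, 0, 0, 0]]
  hand: -1

```text
clock: 7.65
eef_pos: [0.5468, 0.3028, 0.0253]
tool_rot: [0.943, 0.334, -0.001, 0.001]
ft_force: [-0.2, -0.6, -0.7]
grip_width: 0.0085
```

Emit:
apply_moves:
  moves:
    - [[0, 0, 0, 0], [0, 0, 0, 0], [0, 0, 0, 0], [0, 0, 1.5, 0], [0, 0, 1.5, 0], [0, 0, 1.5, 0], [0, 0, 1.5, 0], [0, 0, 1, 0], [0, 0, 0, 0], [0, 0, 0, 0]]
  hand: -0.62

```text
clock: 8.65
eef_pos: [0.5467, 0.3027, 0.0175]
tool_rot: [0.943, 0.334, -0.001, 0.001]
ft_force: [0.4, 0.3, 0.0]
grip_width: 0.016
```

Emit:
apply_moves:
  moves:
    - [[0, 0, 1, 0], [0, 0, 1, 0], [0, 0, 1, 0], [0, 0, 1, 0], [0, 0, 0, 0], [0, 0, 0, 0], [0, 0, 0, 0], [0, 0, 0, 0], [0, 0, 0, 0], [0, 0, 0, 0]]

```text
clock: 9.65
eef_pos: [0.5469, 0.3028, 0.0134]
tool_rot: [0.943, 0.334, -0.001, 0.001]
ft_force: [0.3, -1.2, -0.7]
grip_width: 0.0161
```

Emit:
apply_moves:
  moves:
    - [[0, 0, 0, 0], [0, 0, 0, 0], [0, 0, 0, 0], [0, 0, 0, 0], [0, 0, 0, 0], [0, 0, 0, 0], [0, 0, -6, 0], [0, 0, -8, 0], [0, 0, -10, 0], [0, 0, -10, 0]]
  hand: -1

```text
clock: 10.65
eef_pos: [0.5455, 0.3022, 0.0482]
tool_rot: [0.943, 0.334, -0.003, 0.002]
ft_force: [0.3, 0.1, -0.2]
grip_width: 0.0102
```

Run:
```python
from h import *
plan(480,115,170,6)
w=cam('wrist'); z=pose()[0][2]/1000
c=w; shapes(w,'red',z=z-.0134+.018)
```

```text
at [545.5 302.2  48.2] 39.04 t 10.65 F [ 0.3  0.1 -0.2]
[[-16.9, 10.4, -12.2, 3.3], [-16.2, 11.4, -12.2, 3.3], [-15.6, 12.3, -12.2, 3.3], [-14.8, 13.2, -12.2, 3.3], [-14.1, 14.0, -12.2, 3.3], [-13.2, 14.8, -12.2, 3.3], [-12.3, 15.5, -12.2, 3.3], [-11.4, 16.2, -12.2, 3.3], [-10.5, 16.8, -12.2, 3.3], [-9.5, 17.4, -12.2, 3.3]]
red 7185.5 [[363, 186], [259, 186], [258, 246], [269, 247], [271, 300], [291, 299], [292, 247], [303, 246], [305, 236], [366, 236], [370, 192]] [[550.8, 360.6], [510.2, 327.6], [530.1, 301.0], [535.0, 304.3], [556.5, 278.9], [564.9, 286.7], [544.6, 312.1], [548.8, 316.3], [545.9, 321.4], [571.0, 341.8], [555.7, 360.5]]
```

Run:
```python
from h import *
plan(512,-21,175,6)
```

```text
at [546.8 302.8  50.4] 39.04 t 10.7 F [0.9 0.1 1.1]
[[-23.1, 23.0, -12.5, 3.3], [-21.7, 24.3, -12.5, 3.3], [-20.3, 25.5, -12.5, 3.3], [-18.8, 26.6, -12.5, 3.3], [-17.2, 27.6, -12.5, 3.3], [-15.6, 28.6, -12.5, 3.3], [-13.9, 29.4, -12.5, 3.3], [-12.2, 30.2, -12.5, 3.3], [-10.5, 30.8, -12.5, 3.3], [-8.7, 31.4, -12.5, 3.3]]
```

Emit:
apply_moves:
  moves:
    - [[-10, 10, -25, 3.3], [-21, 23, -25, 3.3], [-22, 27, -20, 3.3], [-21, 29, -15, 3.3], [-19, 30, -12, 3.3], [-17, 31, -10, 3.3], [-15, 32, -8, 3.3], [-13, 32, -6, 3.3], [-11, 31, -4, 3.3], [-9, 25, 0, 3.3]]

```text
clock: 11.7
eef_pos: [0.5094, -0.017, 0.1893]
tool_rot: [0.999, 0.045, 0.008, 0.001]
ft_force: [-0.0, -0.6, -0.9]
grip_width: 0.0101
```

Run:
```python
from h import *
plan(512,-21,175,6)
w=cam('wrist','w3')
```

```text
at [509.4 -17.  189.3] 5.19 t 11.7 F [-0.  -0.6 -0.9]
[[0.2, 0.4, 1.4, -0.1], [0.2, 0.4, 1.4, -0.1], [0.2, 0.4, 1.4, -0.1], [0.2, 0.4, 1.4, -0.1], [0.2, 0.4, 1.4, -0.1], [0.2, 0.4, 1.4, -0.1], [0.2, 0.4, 1.4, -0.1], [0.2, 0.4, 1.4, -0.1], [0.2, 0.4, 1.4, -0.1], [0.2, 0.4, 1.4, -0.1]]
```

View pics/w3.png

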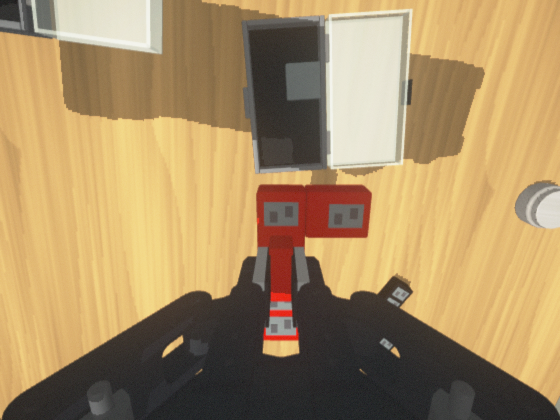

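The wrist view shows the tray at px (244–328, 16–172) with its block at (288–325, 62–100), and red held firmly with its tab between the pads. Next I'll measure the pocket outline and the pose of red in the hand.

Run:
```python
from h import *
w=cam('wrist'); im=w['color']; g=cv2.cvtColor(im,cv2.COLOR_RGB2GRAY)
win=np.zeros_like(g); win[8:178,238:332]=1
p0,a,M,o=pose(); print(p0.round(1),a)
m=((g<48)&(win>0)).astype(np.uint8); m=cv2.morphologyEx(m,cv2.MORPH_OPEN,np.ones((3,3)))
for q in cv2.findContours(m,0,2)[0]:
    if cv2.contourArea(q)<800: continue
    p=cv2.approxPolyDP(q,4,True)[:,0]; print('dark',cv2.contourArea(q),p.tolist(),(ray(w,p,.024)[:,:2]*1000).round(1).tolist())
print(g[110,238:335].tolist()); print(g[10:180,275].tolist()); print(g[80,280:330].tolist())
shapes(w,'red',z=(p0[2]+4.6)/1000)
```

```text
[508.7 -18.2 188.9] 5.086936099198144
[116, 114, 115, 120, 123, 124, 121, 119, 100, 101, 99, 97, 96, 94, 99, 98, 100, 86, 70, 53, 53, 52, 45, 52, 54, 49, 49, 49, 48, 48, 48, 47, 50, 45, 49, 43, 48, 50, 48, 47, 53, 49, 49, 47, 49, 46, 47, 51, 48, 52, 51, 48, 46, 52, 51, 53, 47, 46, 52, 55, 51, 55, 52, 55, 53, 48, 57, 56, 59, 52, 58, 53, 56, 57, 59, 56, 58, 59, 60, 57, 63, 61, 66, 83, 86, 99, 105, 102, 105, 132, 209, 215, 216, 229, 243, 243, 233]
[176, 174, 134, 108, 100, 99, 99, 100, 91, 80, 78, 78, 80, 70, 60, 55, 50, 57, 46, 52, 54, 52, 52, 52, 54, 53, 50, 53, 52, 52, 50, 51, 46, 49, 46, 49, 51, 50, 50, 49, 48, 47, 46, 44, 42, 47, 49, 48, 46, 49, 44, 43, 43, 44, 46, 44, 45, 44, 50, 45, 48, 46, 44, 42, 48, 48, 44, 49, 47, 48, 49, 47, 45, 48, 51, 49, 51, 49, 45, 45, 48, 47, 46, 50, 50, 47, 51, 49, 50, 49, 49, 47, 48, 47, 50, 49, 49, 46, 49, 53, 50, 48, 50, 52, 50, 50, 49, 51, 50, 53, 49, 50, 49, 50, 55, 50, 53, 52, 54, 52, 51, 56, 57, 52, 48, 55, 61, 64, 64, 69, 64, 65, 63, 67, 68, 66, 66, 65, 67, 68, 66, 69, 65, 69, 70, 69, 71, 65, 67, 69, 67, 70, 69, 83, 96, 152, 165, 164, 165, 193, 199, 203, 199, 203, 201, 203, 201, 204, 202, 202]
[49, 49, 49, 48, 52, 49, 55, 79, 102, 105, 105, 102, 106, 105, 101, 103, 102, 102, 105, 105, 104, 105, 106, 106, 106, 108, 106, 108, 106, 109, 108, 108, 108, 108, 109, 107, 109, 107, 107, 110, 110, 109, 99, 105, 103, 106, 114, 176, 212, 215]
red 7103.0 [[363, 187], [261, 186], [258, 246], [269, 247], [270, 300], [291, 300], [292, 247], [303, 246], [304, 236], [366, 235], [370, 193]] [[546.2, 23.2], [493.9, 19.5], [494.4, -14.3], [500.4, -14.4], [503.5, -48.2], [515.7, -47.3], [513.0, -13.5], [519.0, -12.4], [518.9, -6.4], [552.4, -3.2], [550.4, 20.3]]
```

```bash
cat > tray.py <<'E'
from h import *
w=cam('wrist'); g=cv2.GaussianBlur(cv2.cvtColor(w['color'],cv2.COLOR_RGB2GRAY),(3,3),0).astype(float)
def cross(v,th,off):          # first index where v crosses th
    s=np.sign(v-th); k=np.flatnonzero(s[1:]!=s[:-1])
    if len(k)==0: return None
    k=k[0]; return off+k+(th-v[k])/(v[k+1]-v[k])
def W(px): return ray(w,np.array(px),.024)[:,:2]*1000
def line(P):
    vx,vy,x,y=cv2.fitLine(P.astype(np.float32),cv2.DIST_HUBER,0,.01,.01)[:,0]; a=np.degrees(np.arctan2(vy,vx)); print('  ang',round(a,2),'at',round(x,1),round(y,1)); return (x,y),(vx,vy)
def scan(name,pts,):
    pts=[p for p in pts if p[0] is not None and p[1] is not None]; print(name,len(pts)); return line(W(pts))
L=scan('left',[(cross(g[r,250:275][::-1],75,0),r) for r in list(range(35,80,3))+list(range(122,155,3))]) if 0 else scan('left',[(274-cross(g[r,244:275][::-1],75,0),r) for r in range(35,155,3)])
T=scan('top',[(c,40-cross(g[10:41,c][::-1],90,0)) for c in range(258,315,3)])
B=scan('bot',[(c,cross(g[145:175,c],110,145)) for c in range(266,318,3)])
R=scan('right',[(cross(g[r,305:335],75,305),r) for r in range(110,155,3)])
bl=scan('blkleft',[(cross(g[r,275:300],77,275),r) for r in range(68,95,2)])
bb=scan('blkbot',[(c,115-cross(g[85:116,c][::-1],77,0)) for c in range(294,318,2)])
def X(A,B): return np.linalg.solve(np.array([[A[1][0],-B[1][0]],[A[1][1],-B[1][1]]]),np.subtract(B[0],A[0]))[0]*np.array(A[1])+A[0]
q=[X(L,T),X(L,B),X(R,B),X(R,T),X(bl,bb)]; print(np.round(q,1).tolist())
fit([[-34,68],[-34,-68],[34,-68],[34,68],[0,0]],q)
fit([[-34,68],[-34,-68],[0,0]],[q[0],q[1],q[4]])
E
python3 tray.py
```

```text
left 40
  ang -81.08 at 475.5 70.4
top 19
  ang 8.09 at 495.2 139.4
bot 18
  ang 2.88 at 519.2 3.4
right 15
  ang -81.22 at 546.3 43.1
blkleft 14
  ang -81.36 at 506.6 88.2
blkbot 12
  ang 7.77 at 526.7 74.5
[[465.29998779296875, 135.10000610351562], [486.29998779296875, 1.7000000476837158], [552.2000122070312, 5.099999904632568], [530.7000122070312, 144.39999389648438], [509.1000061035156, 72.0999984741211]]
fit [508.7  71.7] 8.2 res [[0.0, -1.0], [-1.5, -2.2], [-0.1, 4.2], [2.0, -0.6], [-0.4, -0.4]]
fit [509.3  73.1] 8.72 res [[0.1, 0.0], [-0.3, -1.0], [0.2, 1.0]]
```

Run:
```python
from h import *
t=cam('top')
crop=lambda p:ray(t,np.array([[200+(x-400)/5,100+y/5] for x,y in p])-[.4,.4],.024)[:,:2]*1000
q=crop([(540,325),(612,315),(455,262),(470,408),(782,366)]); print(q.round(1).tolist())
fit([[0,34],[0,0],[34,68],[-34,68],[-34,-68]],q)
plan(509,72,150,8.3)
```

```text
[[506.0, 102.4], [510.5, 71.0], [533.9, 140.0], [469.3, 132.2], [488.1, -3.1]]
fit [511.2  69.3] 8.3 res [[0.3, 0.6], [0.7, -1.7], [1.2, 1.5], [-1.5, -0.5], [-0.7, 0.2]]
at [509.2 -15.6 188.3] 5.33 t 11.9 F [-0.1  0.7 -1.2]
[[0.8, -8.7, 3.8, -0.3], [0.8, -8.7, 3.8, -0.3], [0.9, -8.7, 3.8, -0.3], [0.9, -8.7, 3.8, -0.3], [1.0, -8.7, 3.8, -0.3], [1.0, -8.7, 3.8, -0.3], [1.1, -8.7, 3.8, -0.3], [1.1, -8.7, 3.8, -0.3], [1.2, -8.7, 3.8, -0.3], [1.2, -8.7, 3.8, -0.3]]
```

```bash
python3 - <<'E'
from h import *
w=cam('wrist'); p,a,M,o=pose(); t=np.radians(a)
im=w['color'].astype(int)
print(im[180:242:1,318,0].tolist())
def tool(px,dz):
    q=ray(w,px,(p[2]+dz)/1000)*1000-p; return np.round(q@M,1)[:,:2].tolist()
for dz in (4.6,-13.4): print(dz,tool([[318,185.5],[318,190],[318,192],[318,194],[318,236.5]],dz))
E
python3 tray.py | tail -2
```

```text
[155, 153, 155, 151, 148, 133, 130, 132, 127, 126, 131, 131, 145, 149, 149, 149, 153, 150, 151, 150, 154, 152, 148, 150, 151, 149, 150, 151, 154, 150, 148, 149, 151, 148, 153, 150, 151, 151, 149, 149, 150, 147, 151, 148, 150, 154, 148, 150, 150, 147, 151, 150, 148, 150, 150, 151, 155, 197, 235, 240, 240, 241]
4.6 [[18.2, -40.5], [18.3, -38.1], [18.3, -37.0], [18.4, -35.9], [19.2, -12.1]]
-13.4 [[20.5, -36.1], [20.6, -33.4], [20.7, -32.2], [20.7, -31.0], [21.7, -4.3]]
fit [508.6  72. ] 8.52 res [[-0.5, -0.9], [-1.3, -1.7], [0.2, 2.8], [2.0, -0.1], [-0.5, -0.2]]
fit [509.3  73. ] 8.74 res [[0.0, -0.1], [-0.3, -0.8], [0.2, 0.8]]
```

```bash
python3 -c "
from h import *
plan(490,94,75,8.4)"
```

```text
at [509.2 -14.5 187.8] 5.46 t 12.0 F [ 1.5  0.6 -1.2]
[[-0.9, -11.0, 11.3, -0.3], [-0.8, -11.0, 11.3, -0.3], [-0.8, -11.0, 11.3, -0.3], [-0.7, -11.0, 11.3, -0.3], [-0.7, -11.0, 11.3, -0.3], [-0.6, -11.0, 11.3, -0.3], [-0.5, -11.0, 11.3, -0.3], [-0.5, -11.0, 11.3, -0.3], [-0.4, -11.0, 11.3, -0.3], [-0.4, -11.0, 11.3, -0.3]]
```

Emit:
apply_moves:
  moves:
    - [[-1, -18, 8, -0.5], [-1, -18, 18, -0.5], [-1, -18, 20, -0.5], [-1, -18, 20, -0.5], [-1, -18, 20, -0.5], [-1, -15, 15, -0.5], [0, -4, 8, 0], [0, 0, 4, 0], [0, 0, 0, 0], [0, 0, 0, 0]]

```text
clock: 13.0
eef_pos: [0.4935, 0.1065, 0.0715]
tool_rot: [0.996, 0.084, 0.009, 0.001]
ft_force: [0.1, 0.4, -0.4]
grip_width: 0.0101
```

```bash
python3 -c "
from h import *
plan(490,94,55,8.4,5)"
```

```text
at [493.5 106.5  71.5] 9.65 t 13.0 F [ 0.1  0.4 -0.4]
[[-1.1, 2.3, 3.3, 0.3], [-1.1, 2.3, 3.3, 0.3], [-1.1, 2.4, 3.3, 0.3], [-1.1, 2.4, 3.3, 0.3], [-1.1, 2.4, 3.3, 0.3]]
```

Emit:
apply_moves:
  moves:
    - [[-1, 2, 2, 0.3], [-1, 2, 2, 0.3], [-1, 2, 2, 0.3], [-1, 2, 2, 0.2], [-1, 2, 2, 0.2], [0, 2, 2, 0], [0, 0, 2, 0], [0, 0, 2, 0], [0, 0, 0, 0], [0, 0, 0, 0]]

```text
clock: 14.0
eef_pos: [0.4927, 0.0906, 0.0563]
tool_rot: [0.998, 0.07, 0.011, 0.0]
ft_force: [-0.6, -0.2, -0.5]
grip_width: 0.0097
```

```bash
python3 -c "
from h import *
plan(490,94,45,8.4,5)
w=cam('wrist');t=cam('top');s=cam('side')
A=cv2.resize(t['color'][95:195,190:290],(400,400),interpolation=2)
B=cv2.resize(w['color'],(400,300));S=s['color'][150:225,255:355];C=cv2.resize(S,(400,300),interpolation=2)
cv2.imwrite('pics/p1.png',np.hstack([np.vstack([A,np.zeros((200,400,3),np.uint8)]),np.vstack([B,C])])[:,:,::-1])
"
```

```text
at [492.7  90.6  56.3] 7.98 t 14.0 F [-0.6 -0.2 -0.5]
[[-0.4, -0.8, 2.3, -0.1], [-0.4, -0.8, 2.3, -0.1], [-0.4, -0.8, 2.3, -0.1], [-0.4, -0.8, 2.3, -0.1], [-0.4, -0.8, 2.3, -0.1]]
```

View pics/p1.png

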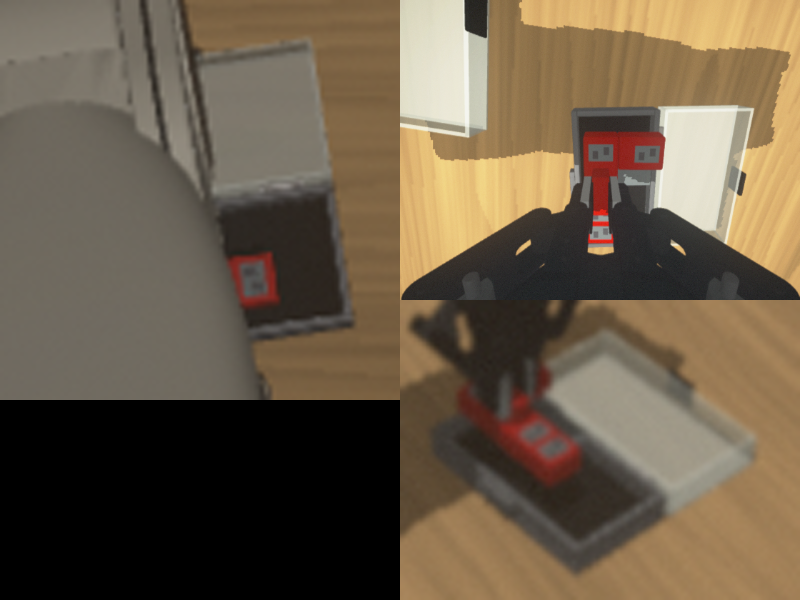

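Run:
```python
from h import *
w=cam('wrist'); p,a,M,o=pose(); print(p.round(1),a)
im=w['color'].astype(int); g=im.mean(2).round().astype(int)
print('col270',g[145:205,270].tolist()); print('col330',g[145:195,330].tolist())
for r in (172,190): print('row',r,g[r,238:262].tolist(), g[r,340:372].tolist())
print('R col 330',im[180:240,330,0].tolist()); print('Rrow190',im[190,245:262,0].tolist())
```

```text
[492.8  90.6  56.5] 7.981886126822887
col270 [103, 103, 105, 108, 108, 96, 84, 78, 78, 78, 89, 95, 93, 92, 92, 92, 90, 76, 57, 45, 49, 46, 46, 48, 43, 47, 45, 42, 46, 46, 45, 47, 47, 47, 45, 44, 44, 46, 47, 57, 63, 62, 64, 64, 65, 65, 68, 70, 69, 69, 70, 70, 73, 72, 69, 73, 77, 96, 98, 97]
col330 [114, 114, 112, 111, 99, 86, 83, 79, 82, 91, 95, 95, 93, 96, 94, 88, 75, 57, 49, 49, 51, 44, 49, 50, 48, 47, 50, 47, 48, 46, 47, 51, 48, 48, 48, 47, 46, 48, 50, 55, 61, 65, 61, 65, 64, 67, 67, 71, 67, 65]
row 172 [109, 109, 96, 92, 95, 97, 92, 97, 93, 88, 73, 71, 52, 44, 46, 47, 52, 44, 42, 48, 43, 48, 43, 47] [49, 51, 51, 51, 55, 53, 54, 50, 51, 60, 79, 77, 79, 78, 80, 82, 93, 97, 96, 98, 97, 96, 105, 167, 202, 207, 206, 205, 204, 211, 236, 239]
row 190 [107, 109, 108, 96, 91, 96, 92, 94, 94, 95, 88, 81, 77, 51, 48, 52, 41, 48, 53, 60, 64, 66, 63, 63] [67, 66, 68, 67, 69, 70, 69, 69, 69, 72, 71, 71, 69, 68, 72, 72, 74, 74, 77, 75, 76, 76, 75, 79, 76, 76, 78, 81, 113, 196, 234, 239]
R col 330 [52, 51, 52, 58, 85, 113, 122, 122, 124, 124, 125, 129, 140, 141, 142, 145, 144, 145, 145, 145, 145, 145, 143, 142, 112, 103, 99, 100, 99, 100, 98, 100, 100, 102, 97, 100, 100, 101, 100, 97, 99, 99, 99, 101, 101, 97, 102, 120, 139, 145, 144, 145, 144, 146, 146, 143, 139, 128, 109, 100]
Rrow190 [96, 98, 97, 91, 84, 79, 58, 55, 57, 49, 53, 63, 100, 123, 126, 124, 126]
```

Run:
```python
from h import *
w=cam('wrist'); p,a,M,o=pose()
T=lambda px,z:((ray(w,px,z/1000)*1000-p)@M)[:,:2].round(1).tolist()
print('tray top',T([[270,162],[330,161]],24),'left',T([[247.8,172],[249,190]],24),'right',T([[356,172]],24))
print('red top39/12.5',T([[330,191.6],[330,237.5]],p[2]+4.6),'bottom38.5',T([[330,184.3]],p[2]-13.4),'limb left bottom',T([[256.7,190]],p[2]-13.4))
```

```text
tray top [[-7.6, -47.5], [30.0, -48.0]] left [[-21.6, -41.3], [-21.2, -29.6]] right [[46.9, -40.9]]
red top39/12.5 [[24.6, -37.9], [25.9, -12.1]] bottom38.5 [[27.5, -37.5]] limb left bottom [[-14.7, -34.4]]
```

Emit:
apply_moves:
  moves:
    - [[-0.7, -1.2, 3, -0.1], [-0.7, -1.2, 3, -0.1], [-0.7, -1.2, 3, -0.1], [-0.5, -1.2, 2, -0.1], [0, 0, 0, 0], [0, 0, 0, 0], [0, 0, 0, 0], [0, 0, 0, 0], [0, 0, 0, 0], [0, 0, 0, 0]]

```text
clock: 15.25
eef_pos: [0.4896, 0.0955, 0.0445]
tool_rot: [0.997, 0.074, 0.012, 0.0]
ft_force: [-0.3, 1.0, -0.7]
grip_width: 0.0105
```

```bash
python3 -c "
from h import *
plan(489.5,95.2,24,8.5,8)"
```

```text
at [489.6  95.5  44.5] 8.43 t 15.25 F [-0.3  1.  -0.7]
[[-0.0, 0.0, 2.6, -0.0], [-0.0, 0.0, 2.6, -0.0], [-0.0, 0.0, 2.6, -0.0], [-0.0, 0.0, 2.6, -0.0], [-0.0, 0.0, 2.6, -0.0], [-0.0, 0.0, 2.6, -0.0], [-0.0, 0.0, 2.6, -0.0], [-0.0, 0.0, 2.6, -0.0]]
```

Emit:
apply_moves:
  moves:
    - [[0, 0, 3, 0], [0, 0, 3, 0], [0, 0, 3, 0], [0, 0, 3, 0], [0, 0, 2, 0], [0, 0, 2, 0], [0, 0, 2, 0], [0, 0, 1, 0], [0, 0, 0, 0], [0, 0, 0, 0]]

```text
clock: 16.25
eef_pos: [0.4899, 0.0954, 0.0235]
tool_rot: [0.997, 0.073, 0.011, 0.001]
ft_force: [-0.3, 0.2, -1.1]
grip_width: 0.0099
```

Emit:
apply_moves:
  moves:
    - [[0, 0, 1, 0], [0, 0, 0, 0], [0, 0, 0, 0], [0, 0, 0, 0], [0, 0, 0, 0], [0, 0, 0, 0], [0, 0, 0, 0], [0, 0, -10, 0], [0, 0, -20, 0], [0, 0, -20, 0]]
  hand: -0.55

```text
clock: 17.25
eef_pos: [0.4869, 0.095, 0.0729]
tool_rot: [0.997, 0.073, 0.009, 0.001]
ft_force: [0.5, 0.1, 0.7]
grip_width: 0.0192
```

Run:
```python
from h import *
w=cam('wrist','w5'); shapes(w,'red',z=.027)
plan(470,-205,150,-15)
```

```text
red 6175.5 [[347, 169], [266, 170], [268, 292], [299, 291], [302, 209], [349, 207], [352, 173]] [[525.3, 141.5], [471.1, 133.0], [485.1, 38.8], [508.7, 42.9], [499.9, 109.0], [532.5, 115.2], [529.3, 139.3]]
at [489.2  95.5  76.4] 8.43 t 17.3 F [0.6 1.3 1.3]
[[-6.3, 29.4, -7.4, 2.3], [-5.1, 29.7, -7.4, 2.3], [-3.9, 29.9, -7.4, 2.3], [-2.7, 30.0, -7.4, 2.3], [-1.4, 30.1, -7.4, 2.3], [-0.2, 30.1, -7.4, 2.3], [1.0, 30.1, -7.4, 2.3], [2.3, 30.0, -7.4, 2.3], [3.5, 29.9, -7.4, 2.3], [4.7, 29.7, -7.4, 2.3]]
```

View pics/w5.png

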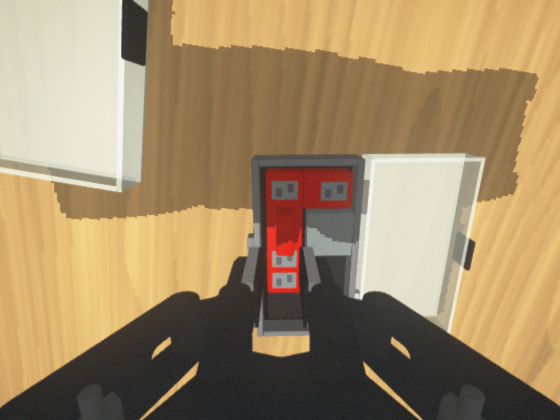

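The wrist view shows red seated flat in the tray, limb at px (266–300, 170–292) and foot beside the block, with even gaps all round. Next is blue: a first position from the crop already viewed, then a look from close by.

Run:
```python
from h import *
t=cam('top')
P=np.array([[258,360],[112,302],[90,365],[165,400],[140,478],[206,502]],float)
q=ray(t,np.c_[340+P[:,0]/5.714,160+(P[:,1]-257)/5.714]-.4,.018)[:,:2]*1000
fit(LOC['blue'],q)
fit(LOC['blue'][[0,1,2,3,4,5]],q)
plan(470,-205,130,-20)
```

```text
fit [ 476.  -213.1] -21.37 res [[0.4, -0.2], [-0.1, 0.4], [0.1, 1.1], [1.1, -2.2], [-0.6, 0.1], [-0.9, 0.7]]
fit [ 476.  -213.1] -21.37 res [[0.4, -0.2], [-0.1, 0.4], [0.1, 1.1], [1.1, -2.2], [-0.6, 0.1], [-0.9, 0.7]]
at [489.7  95.6  75.3] 8.42 t 17.35 F [0.2 0.3 0.1]
[[-6.3, 29.4, -5.5, 2.8], [-4.9, 29.7, -5.5, 2.8], [-3.4, 29.9, -5.5, 2.8], [-1.9, 30.1, -5.5, 2.8], [-0.4, 30.1, -5.5, 2.8], [1.1, 30.1, -5.5, 2.8], [2.6, 30.0, -5.5, 2.8], [4.1, 29.8, -5.5, 2.8], [5.5, 29.6, -5.5, 2.8], [7.0, 29.3, -5.5, 2.8]]
```

Emit:
apply_moves:
  moves:
    - [[-3, 10, -25, 2], [-6, 28, -15, 3], [-5, 31, -5, 3], [-4, 31, -2, 3], [-2, 31, 0, 3], [0, 31, 0, 3], [2, 31, 0, 3], [4, 31, 0, 3], [6, 31, 0, 3], [8, 30, 0, 3]]
  hand: -0.3

```text
clock: 18.35
eef_pos: [0.46, -0.1983, 0.1224]
tool_rot: [0.983, -0.184, 0.013, -0.003]
ft_force: [0.4, 0.2, -0.2]
grip_width: 0.0301
```

Run:
```python
from h import *
plan(476,-213,70,-21.4,8)
w=cam('wrist'); shapes(w,'blue',z=.018)
```

```text
at [ 460.  -198.3  122.4] -21.21 t 18.35 F [ 0.4  0.2 -0.2]
[[2.5, 1.0, 6.5, 0.0], [2.5, 1.0, 6.5, 0.0], [2.5, 1.0, 6.5, 0.0], [2.5, 1.0, 6.5, 0.0], [2.5, 1.0, 6.5, 0.0], [2.5, 1.0, 6.5, 0.0], [2.5, 1.0, 6.5, 0.0], [2.5, 1.0, 6.5, 0.0]]
blue 2684.0 [[313, 172], [287, 171], [285, 204], [250, 208], [249, 233], [310, 234]] [[498.0, -183.3], [477.0, -174.1], [464.6, -201.6], [433.6, -193.4], [423.2, -215.5], [475.8, -237.7]]
```

Run:
```python
from h import *
fit(LOC['blue'],[[475.8,-237.7],[498,-183.3],[477,-174.1],[464.6,-201.6],[433.6,-193.4],[423.2,-215.5]])
```

```text
fit [ 474.7 -211.2] -22.35 res [[1.8, -0.6], [2.5, 0.4], [-0.6, 1.1], [-1.1, -2.8], [-1.6, 1.9], [-1.0, -0.0]]
```

Emit:
apply_moves:
  moves:
    - [[3, 1.5, 7, 0], [3, 1.5, 7, 0], [3, 1.5, 7, 0], [3, 1.5, 7, 0], [3, 1, 7, 0], [3, 1, 7, 0], [2, 0, 5, 0], [0, 0, 3, 0], [0, 0, 0, 0], [0, 0, 0, 0]]

```text
clock: 19.4
eef_pos: [0.4777, -0.2158, 0.0661]
tool_rot: [0.983, -0.185, 0.012, -0.003]
ft_force: [0.5, -0.9, 0.1]
grip_width: 0.0297
```

Run:
```python
from h import *
w=cam('wrist'); shapes(w,'blue',z=.018)
plan(475.8,-213,40,-21.8,5)
```

```text
blue 733.0 [[311, 306], [292, 353], [322, 350], [322, 333], [315, 327]] [[474.8, -289.3], [444.6, -326.5], [468.9, -333.2], [474.5, -317.0], [471.1, -309.3]]
blue 4275.5 [[290, 170], [258, 172], [256, 213], [210, 220], [212, 250], [291, 249]] [[498.0, -181.5], [477.1, -174.7], [464.4, -201.5], [431.8, -194.2], [423.0, -216.0], [477.6, -237.1]]
at [ 477.6 -215.8   66.2] -21.31 t 19.45 F [ 0.4  0.6 -0.2]
[[-0.5, -0.4, 5.2, 0.1], [-0.5, -0.4, 5.2, 0.1], [-0.5, -0.4, 5.2, 0.1], [-0.5, -0.4, 5.2, 0.1], [-0.5, -0.4, 5.2, 0.1]]
```

Run:
```python
from h import *
fit(LOC['blue'],[[477.6,-237.1],[498,-181.5],[477.1,-174.7],[464.4,-201.5],[431.8,-194.2],[423,-216]])
plan(476.2,-212.3,15,-22,8)
```

```text
fit [ 475.  -210.8] -20.78 res [[1.0, -0.7], [1.9, -0.2], [-1.5, 2.2], [-0.9, -2.8], [-0.1, 2.0], [-0.5, -0.5]]
at [ 477.6 -215.8   66.2] -21.31 t 19.45 F [ 0.4  0.6 -0.2]
[[-0.3, -0.3, 6.4, 0.1], [-0.3, -0.3, 6.4, 0.1], [-0.3, -0.3, 6.4, 0.1], [-0.3, -0.3, 6.4, 0.1], [-0.3, -0.3, 6.4, 0.1], [-0.3, -0.3, 6.4, 0.1], [-0.3, -0.3, 6.4, 0.1], [-0.3, -0.3, 6.4, 0.1]]
```

Yaw is about −21.4° and the tool is already at −21.3°, so no turn is needed.

Emit:
apply_moves:
  moves:
    - [[-0.5, -0.7, 7, 0], [-0.5, -0.7, 7, 0], [-0.5, -0.7, 7, 0], [-0.5, -0.7, 6, 0], [-0.5, 0, 4, 0], [0, 0, 3, 0], [0, 0, 0, 0], [0, 0, 0, 0], [0, 0, 0, 0], [0, 0, 0, 0]]

```text
clock: 20.45
eef_pos: [0.4773, -0.2122, 0.0298]
tool_rot: [0.983, -0.185, 0.012, -0.002]
ft_force: [0.1, 0.7, 0.4]
grip_width: 0.0298
```

Run:
```python
from h import *
plan(476.2,-212.3,14.5,-21.5,8)
```

```text
at [ 477.3 -212.2   29.8] -21.33 t 20.45 F [0.1 0.7 0.4]
[[-0.1, 0.1, 1.9, 0.0], [-0.1, 0.1, 1.9, 0.0], [-0.1, 0.1, 1.9, 0.0], [-0.1, 0.1, 1.9, 0.0], [-0.1, 0.1, 1.9, 0.0], [-0.1, 0.1, 1.9, 0.0], [-0.1, 0.1, 1.9, 0.0], [-0.1, 0.1, 1.9, 0.0]]
```

Emit:
apply_moves:
  moves:
    - [[0, 0, 3, 0], [0, 0, 3, 0], [0, 0, 3, 0], [0, 0, 3, 0], [0, 0, 2, 0], [0, 0, 1, 0], [0, 0, 0, 0], [0, 0, 0, 0], [0, 0, 0, 0], [0, 0, 0, 0]]

```text
clock: 21.45
eef_pos: [0.4781, -0.2123, 0.0139]
tool_rot: [0.983, -0.185, 0.013, -0.002]
ft_force: [-0.4, -0.1, 0.3]
grip_width: 0.0301
```

Emit:
apply_moves:
  moves:
    - [[0, 0, 0, 0], [0, 0, 0, 0], [0, 0, 0, 0], [0, 0, 0, 0], [0, 0, 0, 0], [0, 0, 0, 0], [0, 0, 0, 0], [0, 0, 0, 0], [0, 0, 0, 0], [0, 0, 0, 0]]
  hand: -1

```text
clock: 22.45
eef_pos: [0.4781, -0.2124, 0.0145]
tool_rot: [0.983, -0.185, 0.013, -0.002]
ft_force: [0.0, 0.0, 1.8]
grip_width: 0.0099
```

Emit:
apply_moves:
  moves:
    - [[0, 0, -5, 0], [0, 0, -10, 0], [0, 0, -20, 0], [0, 0, -20, 0], [0, 0, -10, 0], [0, 0, -5, 0], [0, 0, 0, 0], [0, 0, 0, 0], [0, 0, 0, 0], [0, 0, 0, 0]]

```text
clock: 23.45
eef_pos: [0.475, -0.2118, 0.0872]
tool_rot: [0.983, -0.185, 0.012, -0.003]
ft_force: [0.1, -0.4, -1.0]
grip_width: 0.0104
```

Run:
```python
from h import *
w=cam('wrist'); shapes(w,'blue',z=(pose()[0][2]+3.5)/1000)
plan(533,31,80,8.5,10)
```

```text
blue 4608.5 [[301, 192], [259, 192], [258, 243], [225, 248], [217, 256], [198, 256], [200, 290], [228, 295], [231, 288], [204, 288], [202, 268], [234, 266], [237, 282], [245, 257], [255, 255], [258, 246], [268, 246], [270, 299], [290, 300], [290, 255], [294, 245], [302, 245]] [[497.3, -181.0], [477.0, -172.9], [465.4, -199.3], [447.4, -195.3], [441.3, -198.0], [431.6, -194.1], [423.2, -214.0], [436.7, -223.0], [440.2, -219.4], [425.9, -213.6], [430.4, -201.6], [447.5, -207.2], [444.9, -217.2], [455.4, -204.4], [461.0, -205.4], [464.7, -200.9], [469.8, -203.0], [458.2, -234.7], [468.8, -239.7], [479.1, -212.6], [483.3, -207.8], [487.4, -209.4]]
at [ 474.8 -211.7   87. ] -21.33 t 23.5 F [ 0.   0.2 -0.1]
[[-3.4, -24.7, 0.7, -3.0], [-2.1, -24.9, 0.7, -3.0], [-0.8, -24.9, 0.7, -3.0], [0.5, -25.0, 0.7, -3.0], [1.8, -24.9, 0.7, -3.0], [3.1, -24.8, 0.7, -3.0], [4.4, -24.6, 0.7, -3.0], [5.6, -24.3, 0.7, -3.0], [6.9, -24.0, 0.7, -3.0], [8.1, -23.6, 0.7, -3.0]]
```

Emit:
apply_moves:
  moves:
    - [[-3, -20, 0, -3], [-2, -25, 0, -3], [-1, -25, 0, -3], [0.5, -25, 0, -3], [2, -25, 0, -3], [3, -25, 0, -3], [4.5, -24, 0, -3], [6, -22, 0, -3], [7, -18, 0, -3], [7, -10, 0, -2]]

```text
clock: 24.5
eef_pos: [0.5297, 0.0115, 0.083]
tool_rot: [0.997, 0.075, 0.007, -0.0]
ft_force: [0.3, -0.5, 1.2]
grip_width: 0.0103
```

Run:
```python
from h import *
plan(533,35,58,8.5,8)
```

```text
at [529.7  11.5  83. ] 8.58 t 24.5 F [ 0.3 -0.5  1.2]
[[0.8, -2.8, 3.1, 0.0], [0.8, -2.8, 3.1, 0.0], [0.8, -2.8, 3.1, 0.0], [0.8, -2.8, 3.1, 0.0], [0.8, -2.8, 3.1, 0.0], [0.8, -2.8, 3.1, 0.0], [0.8, -2.8, 3.1, 0.0], [0.8, -2.8, 3.1, 0.0]]
```

Emit:
apply_moves:
  moves:
    - [[1, -3, 4, 0], [1, -4, 4, 0], [1, -4, 4, 0], [1, -4, 4, 0], [1, -4, 4, 0], [1, -3, 4, 0], [0.5, 0, 0, 0], [0, 0, 0, 0], [0, 0, 0, 0], [0, 0, 0, 0]]

```text
clock: 25.5
eef_pos: [0.5324, 0.0339, 0.0554]
tool_rot: [0.997, 0.073, 0.005, 0.0]
ft_force: [-0.3, -0.1, -0.6]
grip_width: 0.0102
```

Run:
```python
from h import *
plan(533,35,45,8.5,8)
w=cam('wrist','w6'); im=w['color'].astype(int); g=im.mean(2).round().astype(int)
shapes(w,'blue',z=(pose()[0][2]+3.5)/1000); shapes(w,'red',z=.027)
for r in (170,185,200,215): print('row',r,g[r,225:340].tolist())
print('col 275',g[90:200,275].tolist()); print('col 290',g[90:200,290].tolist())
```

```text
at [532.4  33.9  55.4] 8.35 t 25.5 F [-0.3 -0.1 -0.6]
[[0.1, -0.1, 1.3, -0.0], [0.1, -0.1, 1.3, -0.0], [0.1, -0.1, 1.3, -0.0], [0.1, -0.1, 1.3, -0.0], [0.1, -0.1, 1.3, -0.0], [0.1, -0.1, 1.3, -0.0], [0.1, -0.1, 1.3, -0.0], [0.1, -0.1, 1.3, -0.0]]
blue 5148.0 [[302, 192], [258, 190], [257, 243], [204, 246], [197, 257], [199, 290], [229, 295], [231, 288], [204, 287], [203, 268], [234, 266], [237, 282], [242, 261], [255, 255], [258, 246], [268, 246], [270, 299], [290, 300], [292, 247], [303, 245]] [[537.0, 72.6], [514.3, 70.4], [517.4, 40.6], [488.8, 34.8], [485.4, 27.5], [487.9, 6.6], [505.3, 5.6], [506.0, 10.4], [490.6, 8.9], [489.2, 21.1], [506.3, 24.8], [509.0, 14.8], [510.4, 28.5], [517.2, 33.2], [518.1, 38.9], [523.6, 39.7], [529.2, 6.2], [540.9, 7.2], [536.7, 40.9], [542.6, 43.0]]
red 9914.5 [[302, 59], [198, 60], [210, 218], [249, 217], [248, 109], [303, 107]] [[528.3, 139.7], [471.5, 130.8], [484.8, 39.0], [509.7, 43.2], [501.7, 109.2], [533.0, 114.9]]
row 170 [101, 105, 102, 100, 100, 81, 73, 73, 75, 74, 74, 79, 98, 102, 101, 100, 91, 78, 73, 73, 74, 72, 66, 61, 60, 57, 49, 53
[... 2280 characters left out ...]
 103, 104, 103, 103, 101, 100, 102, 103, 102, 101, 103, 99, 102, 102, 102, 100, 77, 54, 52, 49, 47, 45, 48, 53, 48, 50, 50, 49, 47, 45, 45, 51, 54, 70, 81, 81, 81, 83, 79, 84, 84, 87, 91, 90]
col 290 [104, 107, 105, 106, 107, 103, 92, 91, 85, 76, 84, 80, 80, 80, 83, 80, 77, 75, 66, 56, 51, 52, 55, 55, 53, 70, 96, 105, 105, 105, 104, 105, 106, 105, 103, 106, 105, 105, 104, 105, 106, 106, 106, 105, 107, 103, 105, 105, 104, 103, 103, 102, 106, 104, 105, 103, 103, 106, 106, 103, 105, 104, 104, 105, 106, 105, 103, 107, 104, 100, 102, 106, 106, 104, 104, 105, 105, 104, 101, 105, 103, 97, 72, 58, 53, 51, 54, 52, 56, 56, 53, 53, 50, 51, 58, 55, 53, 55, 57, 74, 85, 85, 84, 84, 81, 86, 88, 88, 93, 96]
```

View pics/w6.png

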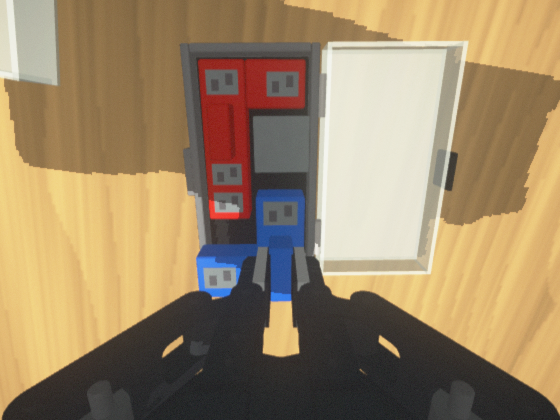

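Run:
```python
from h import *
w=cam('wrist'); p,a,M,o=pose(); print(p.round(1),round(a,2))
T=lambda px,z:((ray(w,px,z/1000)*1000-p)@M)[:,:2].round(1).tolist()
print('blk left',T([[254.2,170]],24),'blk bot',T([[275,171.8],[290,171.7]],24),'rim R',T([[308.7,185],[308.3,200]],24))
print('blue end bottom',T([[275,188.8]],p[2]-14.5),'blue L/R at row200',T([[255.4,200],[304.5,200]],p[2]+3.5))
```

```text
[532.4  34.   55.5] 8.35
blk left [[-17.5, -42.6]] blk bot [[-4.5, -41.4], [5.0, -41.5]] rim R [[16.9, -32.9], [17.0, -22.9]]
blue end bottom [[-4.2, -34.7]] blue L/R at row200 [[-14.1, -33.3], [11.6, -33.2]]
```

Emit:
apply_moves:
  moves:
    - [[0.6, -1.1, 3, 0], [0.6, -1.1, 3, 0], [0, 0, 3, 0], [0, 0, 2, 0], [0, 0, 0, 0], [0, 0, 0, 0], [0, 0, 0, 0], [0, 0, 0, 0], [0, 0, 0, 0], [0, 0, 0, 0]]

```text
clock: 26.6
eef_pos: [0.5337, 0.0364, 0.0437]
tool_rot: [0.997, 0.073, 0.006, 0.0]
ft_force: [-0.3, 0.3, -0.7]
grip_width: 0.0099
```

Run:
```python
from h import *
plan(533.3,36.3,24,8.5,8)
```

```text
at [533.7  36.4  43.7] 8.34 t 26.6 F [-0.3  0.3 -0.7]
[[-0.0, 0.0, 2.5, -0.0], [-0.0, 0.0, 2.5, -0.0], [-0.0, 0.0, 2.5, -0.0], [-0.0, 0.0, 2.5, -0.0], [-0.0, 0.0, 2.5, -0.0], [-0.0, 0.0, 2.5, -0.0], [-0.0, 0.0, 2.5, -0.0], [-0.0, 0.0, 2.5, -0.0]]
```

Emit:
apply_moves:
  moves:
    - [[0, 0, 3, 0], [0, 0, 3, 0], [0, 0, 3, 0], [0, 0, 3, 0], [0, 0, 2, 0], [0, 0, 2, 0], [0, 0, 2, 0], [0, 0, 1, 0], [0, 0, 0, 0], [0, 0, 0, 0]]

```text
clock: 27.6
eef_pos: [0.5339, 0.0363, 0.0236]
tool_rot: [0.997, 0.073, 0.006, 0.0]
ft_force: [-0.1, -0.2, -0.4]
grip_width: 0.0101
```

Emit:
apply_moves:
  moves:
    - [[0, 0, 0.5, 0], [0, 0, 0, 0], [0, 0, 0, 0], [0, 0, 0, 0], [0, 0, 0, 0], [0, 0, 0, 0], [0, 0, 0, 0], [0, 0, -10, 0], [0, 0, -20, 0], [0, 0, -20, 0]]
  hand: -0.55

```text
clock: 28.6
eef_pos: [0.531, 0.0361, 0.0723]
tool_rot: [0.997, 0.073, 0.003, 0.0]
ft_force: [1.1, 0.3, -1.0]
grip_width: 0.0194
```

Emit:
apply_moves:
  moves:
    - [[0, 15, -30, 0], [0, 30, -25, 0], [0, 30, -15, 0], [0, 30, -10, 0], [0, 20, 0, 0], [0, 0, 0, 0], [0, 0, 0, 0], [0, 0, 0, 0], [0, 0, 0, 0], [0, 0, 0, 0]]

```text
clock: 29.6
eef_pos: [0.5515, -0.089, 0.1658]
tool_rot: [0.997, 0.075, 0.008, 0.001]
ft_force: [-0.1, 0.7, -0.9]
grip_width: 0.0193
```

Run:
```python
from h import *
w=cam('wrist','w7'); t=cam('top'); print(pose()[:2],pose()[3]['clock'])
for k in('red','blue'): shapes(w,k,z=.027,amin=400); shapes(t,k,z=.027,amin=120)
```

```text
(array([551.49602086, -89.05337267, 165.73217677]), np.float64(8.64879496578403)) 29.7
red 1056.0 [[224, 0], [227, 42], [254, 45], [255, 0], [250, 0], [249, 12], [229, 12]] [[480.5, 69.3], [486.0, 38.2], [509.6, 39.4], [506.3, 73.3], [502.1, 72.6], [502.3, 63.8], [485.5, 61.2]]
red 660.5 [[212, 153], [216, 180], [257, 173], [255, 162], [226, 166], [223, 152]] [[531.0, 136.5], [471.5, 126.7], [487.0, 38.0], [511.3, 42.6], [502.3, 105.5], [533.3, 112.6]]
blue 3348.5 [[293, 8], [265, 9], [264, 52], [227, 53], [230, 83], [293, 82]] [[538.9, 72.4], [515.5, 68.1], [519.0, 35.3], [486.8, 29.5], [491.9, 5.4], [548.3, 14.9]]
blue 366.5 [[427, 159], [411, 178], [432, 194], [429, 186], [435, 184], [428, 173], [435, 165]] [[518.7, -330.7], [476.8, -294.8], [442.1, -338.9], [459.5, -333.0], [463.8, -346.1], [487.9, -331.8], [505.5, -347.5]]
blue 297.5 [[268, 146], [253, 148], [251, 157], [244, 158], [259, 157], [262, 172], [271, 170]] [[546.8, 14.5], [542.3, 47.2], [522.3, 51.4], [520.1, 66.6], [522.4, 34.0], [489.3, 27.2], [493.7, 7.7]]
blue 122.0 [[167, 46], [129, 72]] [[775.3, 242.3], [714.6, 325.2]]
```

Run:
```python
from h import *
from math import *
b,yb=fit(LOC['blue'],[[548.3,14.9],[538.9,72.4],[515.5,68.1],[519,35.3],[486.8,29.5],[491.9,5.4]])
r,yr=fit(LOC['red'],[[471.5,126.7],[487,38],[511.3,42.6],[502.3,105.5],[533.3,112.6],[531,136.5]])
r2,y2=fit(LOC['red'],[[471.5,130.8],[484.8,39],[509.7,43.2],[501.7,109.2],[533,114.9],[528.3,139.7]])
a=radians(8.5);R=np.array([[cos(a),-sin(a)],[sin(a),cos(a)]])
print('blue-red wrist, case axes',(R.T@(b-r2)).round(1),'want [34,-65.5]')
```

```text
fit [533.   35.6] 9.44 res [[1.4, -0.9], [1.0, 0.8], [-1.3, 0.8], [0.8, 0.1], [-0.5, 0.3], [-1.4, -1.2]]
fit [490.4  92.6] 9.16 res [[-0.1, 1.9], [-0.6, -2.2], [0.7, -2.7], [-1.1, 1.5], [1.5, -0.1], [-0.4, 1.6]]
fit [489.1  95.3] 8.66 res [[-1.0, 0.6], [-0.2, -0.6], [0.6, -0.9], [-1.6, 0.4], [0.7, -0.2], [1.5, 0.7]]
blue-red wrist, case axes [ 34.5 -65.5] want [34,-65.5]
```

```bash
python3 -c "
from h import *
print(workorder.job_done())"
```

```text
the job is handed in; nothing more can be done
None
```

Both inserts are in the tray of the smaller case, and the job is handed in at about 30 s of the 59 s. I packed red first, then the blue insert that was farthest to the left. I never went near the black insert, the other blue one or the larger case.

**What went wrong:** the first grasp on red closed on nothing, because the fingertips sat higher than I had taken them to be. I went down in small steps watching the force, then gripped the tab.

**Last checks:**
- **Lowering:** both went down freely to the height where they should sit on the floor, with no noticeable contact force.
- **Position:** the wrist camera puts blue relative to red at (34.5, −65.5) mm in the case's axes, against (34, −65.5) wanted. Their yaws are 9.4° and 8.7°, against about 8.5° for the case.
- **Robot:** the gripper was clear of everything when I handed in.

**Disagreed or not checked:**
- The top camera puts red about 3 mm from where the wrist camera does, much the same offset as between the two cameras earlier.
- The limit of 12 pictures was used up, so the final state after placing blue was checked by numbers only, not by eye.

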